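# Lock the coin box with the quarter-turn key

## Robot

A 6-joint arm with a two-finger parallel gripper is mounted at the origin on a cart in front of the work surface, level with it; the furniture and walls round the work are solid. World frame = base frame: x ahead of the robot, y to its left, z up, the work surface at z = 0. Lengths are in m, angles in rad, forces in N, time in s.
With the tool pointing down it reaches from about 0.275 to 0.75 m from the base axis. Payload 10.2 kg.
Tool frame: the origin (TCP) lies at the very end of the fingers, on their centre line; the grasp point (between the pads) lies 19 mm behind it; x points along the fingers, y is the direction in which the jaws open and shut, and the axes are right-handed (so a half turn about x gives the same grasp; the last joint's range is limited). The gripper opens to 88 mm and grips with 3 to 60 N. Pads are 18 mm wide; open, the fingers measure 123 mm over their backs; the gripper's body (75 mm by 187 mm) begins 45 mm behind the grasp point.
Start: joints at [1.111, 0.313, 1.498, -0, 1.331, -0.223], TCP at [0.123, 0.51, 0.239] pointing down, gripper open.
Joint ranges: [-2.94, 2.94], [-0.97, 2.17], [0.19, 2.56], [-1.23, 4.37], [0.02, 3.11], [-2.88, 2.88]. Speed limits (rad/s): [2.39, 2.39, 3.01, 3.14, 3.14, 3.14].

## Interface

Orientations are given as a unit quaternion [x, y, z, w].
In Python, from bench import get_state, get_image, calibration, close_job, look_for, outline_of gives the robot as it stands.
- The arm moves only by the shell command python3 -m handwheel 'ROWS'. ROWS is a JSON object of lists of equal length, an entry for each row: "dp": the shift along the world's x, y, z in mm, a list of three; "rotation": the turn, a rotation vector about the world's x, y, z in units of 8 degrees (1.0 is 8 degrees), a list of three; "grip": the finger opening in mm, from 0 to 88.1. A call has 1 to 10 rows; each row is the pose to reach, as a shift and turn from the pose measured when the call began; what a row does not reach only later rows make up. A row lasts 1/10 s, in which the tool goes at most 50 mm and 8.59 degrees, less where a joint would pass 70% of its speed; a pose out of reach is approached as far as the arm can. A call with a gripper value outside its range is refused whole. The fingers move at their own pace and stop on an object; the grip force is fixed at half the most. Time passes only in rows, so rows that repeat a pose let the fingers close. It gives the time, the measured TCP pose, the force and the opening at its end, in the units of the state.
- get_state(): the state, without advancing time (a new reading comes with each control period).
- get_image(name): name is "side" or "top" or "wrist"; returns the picture (384x512x3 uint8, red, green, blue); there is no depth.
- calibration(name): a dict with "intrinsics" (3x3 intrinsics, pixels), "k1" (the pictures are not rectified: a ray, as slopes to the right and down, at radius r is drawn at 1 + k1 r^2 times it, then the intrinsics apply), "pose" (4x4, takes a point from camera to world coordinates); the wrist camera has in their place "tool_from_camera" (4x4, takes a point from camera to tool coordinates, whose origin is the TCP and whose axes are the tool frame's). Camera axes: x right, y down, z forward; pixel columns grow to the right and rows downward; lengths in m; the calibration is good to about 2 mm. A picture is of the moment at which its call begins: read the wrist's pose just before it. calibration takes no time and is no camera call.
- close_job(): hands the job in, once; it reports no verdict.
Trained networks look in the newest picture that a camera, given by its name, has taken for a name from the list of things; names that differ only in an ending like _2 or _b are one class to them, and where a whole thing is asked for, a point or a joint stands for the part that bears it (a point fixed in the world has none). Each returns a list of dicts, best first, with "p" (0 to 1); they miss things now and then, are a little off and sometimes report something else, mostly with a low value. They report only what shows in the picture. A call takes as long as a camera call. They do not tell look-alikes from the thing itself.
- look_for(label, camera): "pixel" ([row, column] in pixels, amid what is visible of it).
- outline_of(label, camera): "region" (384x512 bool, what is visible of it) and "pixel" ([row, column] in pixels, amid what is visible of it).
The state is a dict: "t": time; "joints": joint angles; "joint_velocities": joint speeds; "joint_efforts": joint torques, N m; "eef_pos": TCP position; "eef_rot": TCP orientation; "force": force on the tool from outside, world axes, zero at the start; "wrist_torque": the same for the moment, N m; "gripper_width": finger opening in m.
Only numpy, scipy, OpenCV 4.12 (cv2) and the standard library are available. Lean on these libraries where they do the work, as an engineer would, in place of code of your own. Each camera call takes 0.05 s, during which the arm holds its last target. There are 200 camera calls.

## Task

Lock the grey coin box: take the yellow key from the wooden stand, put its flat blade fully into the slot of the brass cam lock, and turn the cam clockwise a quarter turn until it stops, its white dot at the red mark. Let go and leave the yellow key standing upright in the lock; leave the black key in its stand.

Things in the scene. Friction and masses are not known exactly. Their poses are not given: they have to be found in the camera images.
- yellow_key_handle (a point): Centre of the yellow paddle handle, 14 (x) x 40 (y) x 44 mm (z up), of a loose upright key; grasp across the 14. Shoulder disc, 36 mm wide, underside 47 mm below this point; under it the flat blade, 4 (x) x 20 (y) x 16 mm, tip 63 mm below this point. It stands in one of two holes of a fixed wooden stand, 30 mm high, shoulder on its top; lift over 20 mm to clear it. 80 g
- black_key_handle (a point): Centre of the black handle of a like key, same size, with a round 16 mm end that fits no slot. It stands in the stand's other hole, 72 mm from the yellow key; which is in which hole varies.
- cam_slot (a point): Centre of the slot mouth, on the axis, level with the top of the brass cam (54 mm wide, 62 mm above the table) in the cover (54 mm high) of the fixed grey 150x180 mm coin box. Axes turn with the cam: y along the slot to the cam's white dot, z up. Slot 8 (x) x 25 (y), 18 deep, bevelled to 18x35 at the top. Blade fits either way round; its shoulder rests on the cam, and the key then stands by itself.
- cam (a joint): Turn of the cam, rad: 0 unlocked (its white dot at the white mark), growing clockwise seen from above to 1.571, locked, a hard stop (dot at the red mark). Starts at 0 to 0.2. Stiff (0.05 N m), stays where left. The blade has about 11 degrees of play in the slot to either side, so turn the key that much further than the cam.
Things that resemble listed ones, but are neither listed nor needed, are in the scene too. Of the things that look like the part that bears yellow_key_handle, the smaller one is meant.

How it is judged:
On the way, in this order (a step that is already met when the one before it is completed fails the run):
1. the yellow key's blade is in the slot while the cam is still unlocked (z of yellow_key_handle in the frame of cam_slot below 0.053 m and horizontal distance between yellow_key_handle and cam_slot below 0.015 m and angle between yellow_key_handle's own z axis and vertical below 0.26 rad and value of joint cam below 0.8 rad), for 0.1 s.
2. the cam is turned home by the key's blade (value of joint cam above 1.39 rad and z of yellow_key_handle in the frame of cam_slot below 0.053 m and horizontal distance between yellow_key_handle and cam_slot below 0.015 m), for 0.1 s.
At the end, for the whole second after the job is handed in: The cam is within about 10 degrees of its locked stop (joint over 1.39 rad), the yellow key stands in the slot (handle centre less than 53 mm above the cam top and within 15 mm of the cam axis, leaning less than 10 degrees), and the black key's handle is within 30 mm of where it started (all of step 2 and angle between yellow_key_handle's own z axis and vertical below 0.18 rad and distance of black_key_handle from where it was at the start of the episode below 0.03 m); the robot touches nothing.
It fails at once if the black key is taken out of or knocked about in its stand (handle moved over 30 mm) (distance of black_key_handle from where it was at the start of the episode above 0.03 m).
It also fails if it takes over 40 s, if anything falls off the work surface, if the arm or the gripper's body presses on something with over 40 N, if the wrist force passes 120 N, or if a joint passes its speed limit or range.

## Working session

There is one attempt and no reset: what is moved stays moved. The work goes in short steps, Python scripts to look and compute and a shell command to move; the robot and the scene stay as the last step left them, time stands still between calls to the robot, and variables do not carry over. Pictures are saved under pics/ and viewed, about 8 in all and at most 12, crops included, and the job is handed in when it is done.

```bash
mkdir -p pics; ls
cat > h.py <<'E'
import numpy as np, cv2, json
from bench import *
from scipy.spatial.transform import Rotation as R
def pose(name):
    c=calibration(name)
    if 'pose' in c: return c,np.array(c['pose'])
    s=get_state(); T=np.eye(4); T[:3,:3]=R.from_quat(s['eef_rot']).as_matrix(); T[:3,3]=s['eef_pos']
    return c,T@np.array(c['tool_from_camera'])
def ray(name,px,cp=None):
    c,P=cp or pose(name); K=np.array(c['intrinsics']);k=c['k1']
    d=np.array([(px[1]-K[0,2])/K[0,0],(px[0]-K[1,2])/K[1,1]]); u=d.copy()
    for _ in range(30): u=d/(1+k*(u@u))
    return P[:3,3],P[:3,:3]@np.array([u[0],u[1],1])
def at_z(name,px,z,cp=None):
    o,d=ray(name,px,cp); return o+d*(z-o[2])/d[2]
def proj(name,p,cp=None):
    c,P=cp or pose(name); K=np.array(c['intrinsics'])
    q=np.linalg.inv(P)@np.append(p,1); u=q[:2]/q[2]; u=u*(1+c['k1']*(u@u))
    return [K[1,1]*u[1]+K[1,2],K[0,0]*u[0]+K[0,2]]
def save(name,im): cv2.imwrite('pics/'+name+'.png',im[:,:,::-1])
E
python3 - <<'E'
from h import *
for n in ['top','side','wrist']:
    im=get_image(n); save(n+'0',im)
    for l in ['yellow_key_handle','black_key_handle','cam_slot','cam']:
        print(n,l,[(np.round(d['pixel']).tolist(),round(d['p'],2)) for d in look_for(l,n)][:4])
a=[cv2.imread(f'pics/{n}0.png') for n in ['top','side']]
print(get_state()['eef_pos'],get_state()['eef_rot'])
E
```

```text
pics
top yellow_key_handle [([175.0, 336.0], 0.82), ([218.0, 345.0], 0.65)]
top black_key_handle [([218.0, 315.0], 0.69)]
top cam_slot [([206.0, 176.0], 0.85)]
top cam [([207.0, 181.0], 0.97)]
side yellow_key_handle [([243.0, 272.0], 0.85), ([258.0, 223.0], 0.67)]
side black_key_handle [([226.0, 222.0], 0.51)]
side cam_slot [([153.0, 233.0], 0.61)]
side cam []
wrist yellow_key_handle []
wrist black_key_handle []
wrist cam_slot []
wrist cam []
[0.12314936 0.51033122 0.23871343] [ 0.08349896  0.70216201 -0.0835315   0.70215306]
```

View pics/top0.png

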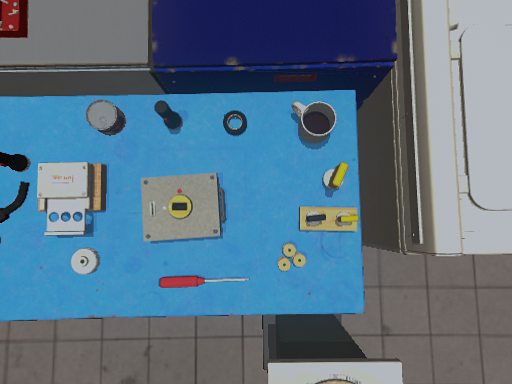

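View pics/side0.png

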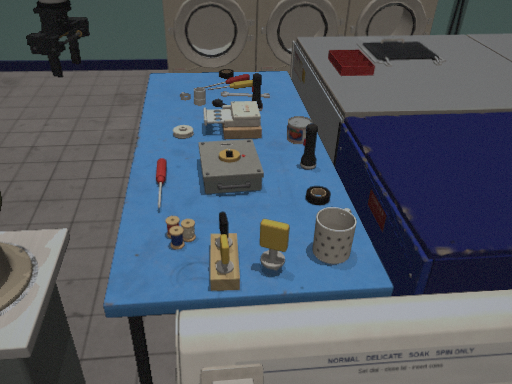

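The top view shows two yellow candidates: the key in the wooden stand at (218,346), and a larger look-alike standing alone at (175,336). The side view shows them at (250,225) and (240,273). I choose the smaller one, in the stand. The black key is at (218,315) top, and the cam is at (206,180). Next I'll check the choice in a close crop and measure positions.

Run:
```python
from h import *
t=cv2.imread('pics/top0.png');s=cv2.imread('pics/side0.png')
cr=lambda im,r,c,h,w,f:cv2.resize(im[r:r+h,c:c+w],None,fx=f,fy=f,interpolation=cv2.INTER_CUBIC)
A=cr(t,155,285,85,80,5);B=cr(t,165,135,85,95,4)
C=cr(s,200,200,85,95,4)
o=np.zeros((600,800,3),np.uint8)
A=cr(t,155,290,80,75,5);o[:400,:375]=A
B=cr(t,168,135,80,95,4);o[:320,400:780]=B
C=cr(s,205,200,85,95,3);o[330:585,400:685]=C
cv2.imwrite('pics/crop1.png',o)
for p,z in [((218,346),.1),((218,346),.077),((175,336),.1),((218,315),.077),((206,180),.062),((231,328),.0),((190,180),.054)]: print(p,z,at_z('top',p,z).round(3))
for n in ['top','side']: print(n,pose(n)[1].round(3).tolist())
def tri(a,b):
    o1,d1=ray('top',a);o2,d2=ray('side',b)
    M=np.c_[d1,-d2];x=np.linalg.lstsq(M,o2-o1,rcond=None)[0];p,q=o1+d1*x[0],o2+d2*x[1]
    return ((p+q)/2).round(4),np.linalg.norm(p-q).round(4)
get_image('top');ty=[d['pixel'] for d in look_for('yellow_key_handle','top')];tc=look_for('cam_slot','top')[0]['pixel'];tb=look_for('black_key_handle','top')[0]['pixel']
get_image('side');sy=[d['pixel'] for d in look_for('yellow_key_handle','side')];sc=look_for('cam_slot','side')[0]['pixel'];sb=look_for('black_key_handle','side')[0]['pixel']
for a in ty:
  for b in sy: print(a,b,tri(a,b))
print(tri(tc,sc),tri(tb,sb), at_z('top',tc,.062),at_z('side',sc,.062))
```

```text
(218, 346) 0.1 [ 0.49  -0.024  0.1  ]
(218, 346) 0.077 [ 0.49  -0.029  0.077]
(175, 336) 0.1 [ 0.586 -0.005  0.1  ]
(218, 315) 0.077 [0.491 0.042 0.077]
(206, 180) 0.062 [0.525 0.354 0.062]
(231, 328) 0.0 [0.46 0.   0.  ]
(190, 180) 0.054 [0.564 0.356 0.054]
top [[-0.018, -0.996, 0.086, 0.479], [-1.0, 0.019, 0.012, 0.159], [-0.014, -0.086, -0.996, 0.944], [0.0, 0.0, 0.0, 1.0]]
side [[0.995, -0.043, 0.095, 0.456], [-0.103, -0.566, 0.818, -0.693], [0.019, -0.823, -0.567, 0.662], [0.0, 0.0, 0.0, 1.0]]
[217.9, 344.0] [243.0, 269.4] (array([ 0.5327, -0.0282,  0.088 ]), np.float64(0.0858))
[217.9, 344.0] [257.5, 223.7] (array([ 0.4898, -0.0287,  0.0547]), np.float64(0.0018))
[178.2, 339.0] [243.0, 269.4] (array([ 0.5802, -0.0164,  0.0745]), np.float64(0.0036))
[178.2, 339.0] [257.5, 223.7] (array([ 0.5364, -0.0217,  0.0556]), np.float64(0.0952))
(array([0.5249, 0.3548, 0.0604]), np.float64(0.0044)) (array([ 0.4904,  0.031 , -0.0138]), np.float64(0.0085)) [0.52258309 0.35456498 0.062     ] [0.52690294 0.35208418 0.062     ]
```

View pics/crop1.png

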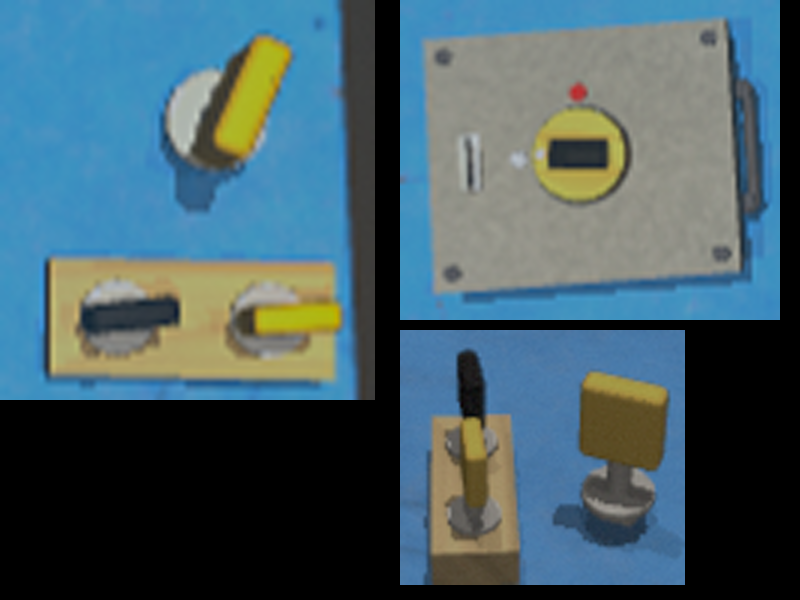

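Run:
```python
from h import *
print(R.from_quat(get_state()['eef_rot']).as_matrix().round(3).tolist())
print('key',at_z('top',(218.6,349.5),.099).round(4),'disc',at_z('top',(218.6,343.6),.033).round(4),at_z('side',(257.5,223.7),.077).round(4))
print('black',at_z('top',(217.6,316),.099).round(4),at_z('top',(218.6,313.5),.033).round(4))
o1,d1=ray('top',(175,342.4));o2,d2=ray('side',(222.7,275));x=np.linalg.lstsq(np.c_[d1,-d2],o2-o1,rcond=None)[0];print('big top',o1+d1*x[0],o2+d2*x[1])
f=lambda r,c:(168+r/4,135+(c-400)/4)
for n,p,z in [('dot',(155,540),.062),('c',(153,580),.062),('slotL',(154,550),.062),('slotR',(152,609),.062),('mark',(159,519),.054),('red',(92,578),.054)]: print(n,at_z('top',f(*p),z).round(4))
c=calibration('wrist');print(np.array(c['tool_from_camera']).round(3).tolist(),np.array(c['intrinsics']).tolist())
```

```text
[[0.0, 0.235, 0.972], [0.0, 0.972, -0.235], [-1.0, 0.0, 0.0]]
key [ 0.4884 -0.0315  0.099 ] disc [ 0.4894 -0.0323  0.033 ] [ 0.4877 -0.0532  0.077 ]
black [0.4919 0.0425 0.099 ] [0.4906 0.0394 0.033 ]
big top [ 0.58325    -0.01461173  0.12197684] [ 0.58709495 -0.01491437  0.12252939]
dot [0.5241 0.3775 0.062 ]
c [0.5248 0.3541 0.062 ]
slotL [0.5246 0.3716 0.062 ]
slotR [0.5251 0.3371 0.062 ]
mark [0.5224 0.3918 0.054 ]
red [0.5614 0.3571 0.054 ]
[[0.001, -0.284, 0.959, -0.146], [1.0, 0.0, -0.001, -0.0], [-0.0, 0.959, 0.284, -0.074], [0.0, 0.0, 0.0, 1.0]] [[273.70725540902555, 0.0, 255.07532523083904], [0.0, 273.70725540902555, 191.12783223828953], [0.0, 0.0, 1.0]]
```

Crop: the key in the stand is clearly the smaller yellow one, with its blade axis along world y. The cam dot is at about +y, next to the white mark, and the red mark is toward +x. Now I'll hover over the key.

```bash
python3 -m handwheel '{"dp":[[180,-270,-10],[180,-270,-10],[180,-270,-10],[180,-270,-10],[180,-270,-10],[180,-270,-10],[180,-270,-10],[180,-270,-10],[180,-270,-10],[180,-270,-10]],"rotation":[[0,0,-1],[0,0,-2],[0,0,-3],[0,0,-4],[0,0,-5],[0,0,-6],[0,0,-7],[0,0,-8],[0,0,-9],[0,0,-9.55]],"grip":[60,60,60,60,60,60,60,60,60,60]}'
```

```text
t: 2.15
eef_pos: [0.3034, 0.2401, 0.2288]
eef_rot: [0.501, 0.499, -0.501, 0.499]
force: [0.4, -0.6, -0.2]
gripper_width: 0.0599
```

```bash
python3 -m handwheel '{"dp":[[30,-45,0],[60,-90,0],[90,-130,0],[120,-175,0],[150,-220,0],[185,-272,-10],[185,-272,-39],[185,-272,-39],[185,-272,-39]],"rotation":[[0,0,0],[0,0,0],[0,0,0],[0,0,0],[0,0,0],[0,0,0],[0,0,0],[0,0,0],[0,0,0]],"grip":[60,60,60,60,60,60,60,60,60]}'
python3 - <<'E'
from h import *
print(get_state()['eef_pos'],R.from_quat(get_state()['eef_rot']).as_matrix()[:,1].round(3))
cp=pose('wrist');im=get_image('wrist')
print([(d['pixel'],d['p']) for d in look_for('yellow_key_handle','wrist')])
for p in [(.489,-.032,.099),(.489,-.012,.099),(.489,-.052,.099)]:
    q=proj('wrist',p,cp);print(q);cv2.circle(im,(int(q[1]),int(q[0])),3,(255,0,0),1)
save('w1',cv2.resize(im,(768,576)))
E
```

```text
t: 3.05
eef_pos: [0.4881, -0.0318, 0.1896]
eef_rot: [-0.501, -0.499, 0.502, -0.498]
force: [0.1, 0.0, 0.1]
gripper_width: 0.0597
[ 0.48809008 -0.03183087  0.18963692] [ 1.    -0.006 -0.001]
[([181.0, 255.9], 0.82)]
[np.float64(194.35656552152753), np.float64(256.7420722782568)]
[np.float64(172.7370125318658), np.float64(256.6492750635329)]
[np.float64(214.9999714491517), np.float64(256.82953032384347)]
```

View pics/w1.png

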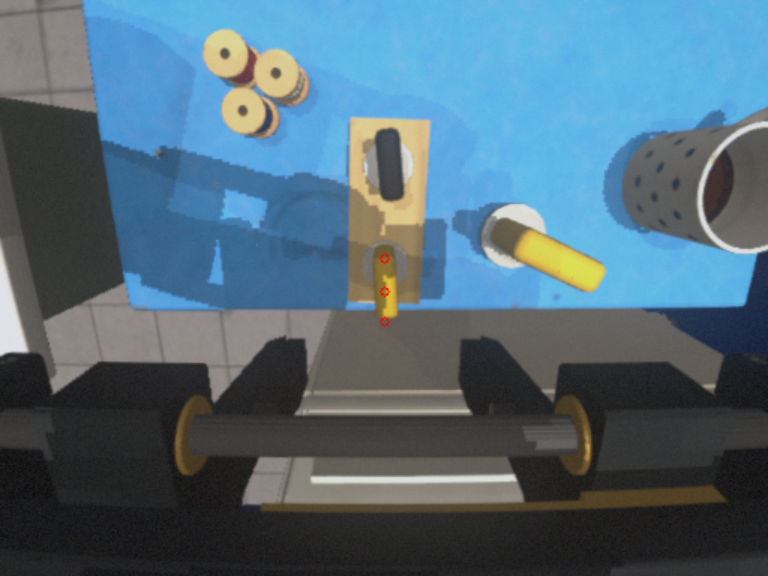

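The yellow key lies under the tool (viewed image, top ~(287,387)), slightly rotated. I'll measure its top face.

Run:
```python
from h import *
cp=pose('wrist');im=get_image('wrist');
hsv=cv2.cvtColor(im,cv2.COLOR_RGB2HSV)
m=cv2.inRange(hsv,(20,120,60),(35,255,255));m[:, :235]=0;m[:,290:]=0;m[225:]=0
for r in range(160,216,4):
    c=np.where(m[r])[0]
    if len(c): print(r,c.min(),c.max(),int(hsv[r,c,2].mean()),at_z('wrist',(r,(c.min()+c.max())/2),.099,cp)[:2].round(4), 'w',round((at_z('wrist',(r,c.max()+1),.099,cp)-at_z('wrist',(r,c.min()),.099,cp))[0],4))
save('c2',cv2.resize(im[150:225,215:305],None,fx=6,fy=6,interpolation=cv2.INTER_CUBIC))
```

```text
164 255 256 105 [ 0.4885 -0.0037] w 0.0018
168 250 260 105 [ 0.488  -0.0073] w 0.0097
172 249 261 123 [ 0.488  -0.0109] w 0.0115
176 249 262 134 [ 0.4884 -0.0146] w 0.0125
180 249 262 133 [ 0.4884 -0.0183] w 0.0125
184 249 263 177 [ 0.4888 -0.022 ] w 0.0135
188 249 263 179 [ 0.4888 -0.0257] w 0.0135
192 249 263 170 [ 0.4888 -0.0295] w 0.0136
196 249 264 168 [ 0.4893 -0.0333] w 0.0146
200 250 264 173 [ 0.4897 -0.0371] w 0.0137
204 251 263 191 [ 0.4897 -0.041 ] w 0.0119
208 251 264 188 [ 0.4902 -0.0449] w 0.0129
```

View pics/c2.png

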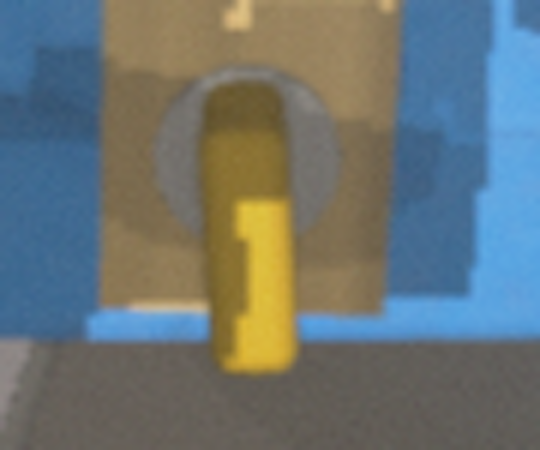

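Key axis is about +3° and its centre is at (0.489,-0.030). Descend.

```bash
python3 -m handwheel '{"dp":[[1,1,-30],[1,1,-60],[1,1,-90],[1,1,-110],[1,1,-120],[1,1,-120]],"rotation":[[0,0,0.35],[0,0,0.35],[0,0,0.35],[0,0,0.35],[0,0,0.35],[0,0,0.35]],"grip":[40,40,40,40,40,40]}' && python3 -m handwheel '{"dp":[[0,0,0],[0,0,0],[0,0,0],[0,0,0],[0,0,0],[0,0,0],[0,0,0]],"rotation":[[0,0,0],[0,0,0],[0,0,0],[0,0,0],[0,0,0],[0,0,0],[0,0,0]],"grip":[10,10,10,10,10,10,10]}'
```

```text
t: 3.8
eef_pos: [0.4892, -0.0294, 0.071]
eef_rot: [0.489, 0.511, -0.488, 0.512]
force: [1.3, -0.1, -0.0]
gripper_width: 0.0402
t: 4.5
eef_pos: [0.4895, -0.0295, 0.0717]
eef_rot: [0.489, 0.511, -0.488, 0.512]
force: [-1.4, 2.0, 6.2]
gripper_width: 0.0138
```

```bash
python3 -m handwheel '{"dp":[[0,0,10],[0,0,30],[0,0,60],[0,0,90],[0,0,115],[0,0,115],[0,30,115],[5,70,115],[10,110,115],[15,150,115]],"rotation":[[0,0,0],[0,0,0],[0,0,0],[0,0,0],[0,0,0],[0,0,0],[0,0,-0.3],[0,0,-0.3],[0,0,-0.3],[0,0,-0.3]],"grip":[10,10,10,10,10,10,10,10,10,10]}' 
python3 -m handwheel '{"dp":[[4,40,0],[8,80,0],[12,120,0],[16,160,0],[19,200,0],[20,225,0],[20,235,0],[20,235,0]],"rotation":[[0,0,0],[0,0,0],[0,0,0],[0,0,0],[0,0,0],[0,0,0],[0,0,0],[0,0,0]],"grip":[10,10,10,10,10,10,10,10]}'
python3 - <<'E'
from h import *
s=get_state();print(s['eef_pos'],R.from_quat(s['eef_rot']).as_matrix().round(3).tolist(),s['joints'])
cp=pose('wrist');a=get_image('wrist');print('wrist cam', [(d['pixel'],d['p']) for d in look_for('cam_slot','wrist')])
for r,c in [d['pixel'] for d in look_for('cam_slot','wrist')]: print(at_z('wrist',(r,c),.062,cp))
b=get_image('top');c=get_image('side')
o=np.zeros((600,800,3),np.uint8)
o[:288,:384]=cv2.resize(a,(384,288));o[:288,400:784]=cv2.resize(b[140:260,100:260],(384,288));o[300:,:480]=cv2.resize(c[60:210,170:290],(480,600))[:300]
cr=lambda im:im
cv2.imwrite('pics/m1.png',o[:,:,::-1]);cv2.imwrite('pics/wraw.png',a[:,:,::-1])
E
```

```text
t: 5.5
eef_pos: [0.504, 0.122, 0.1857]
eef_rot: [0.499, 0.5, -0.499, 0.501]
force: [0.6, 0.6, -0.5]
gripper_width: 0.0138
t: 6.3
eef_pos: [0.5235, 0.3573, 0.1846]
eef_rot: [0.498, 0.501, -0.499, 0.501]
force: [-0.1, -0.3, -1.1]
gripper_width: 0.0136
[0.52353016 0.35732294 0.18460214] [[-0.0, 1.0, 0.005], [-0.001, 0.005, -1.0], [-1.0, -0.0, 0.001]] [ 4.14776803e-01  5.96092151e-01  1.21380366e+00 -1.04181505e-03
  1.33260666e+00  4.10208410e-01]
wrist cam [([179.8, 261.5], 0.87)]
[0.52944964 0.36246945 0.062     ]
```

View pics/m1.png

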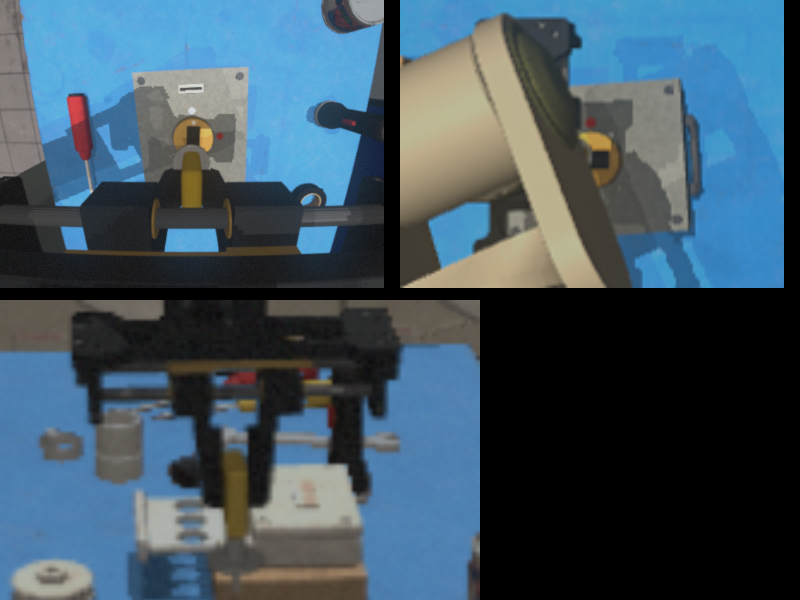

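The key is held upright and the cam is ahead of it. I'll take a close crop for the fine alignment.

Run:
```python
from h import *
cp=pose('wrist');im=get_image('wrist');K=im[125:290,200:325].copy()
save('c3',cv2.resize(K,None,fx=4.8,fy=4.8,interpolation=cv2.INTER_CUBIC)[:600])
hsv=cv2.cvtColor(im,cv2.COLOR_RGB2HSV)
for p in [(.525,.354,.062),(.525,.3665,.062),(.525,.3810,.062),(.552,.354,.062),(.498,.354,.062)]: 
    q=np.array(proj('wrist',p,cp));print(p,((q-[125,200])*4.8).round())
```

```text
(0.525, 0.354, 0.062) [293. 269.]
(0.525, 0.3665, 0.062) [236. 269.]
(0.525, 0.381, 0.062) [168. 270.]
(0.552, 0.354, 0.062) [294. 396.]
(0.498, 0.354, 0.062) [293. 143.]
```

View pics/c3.png

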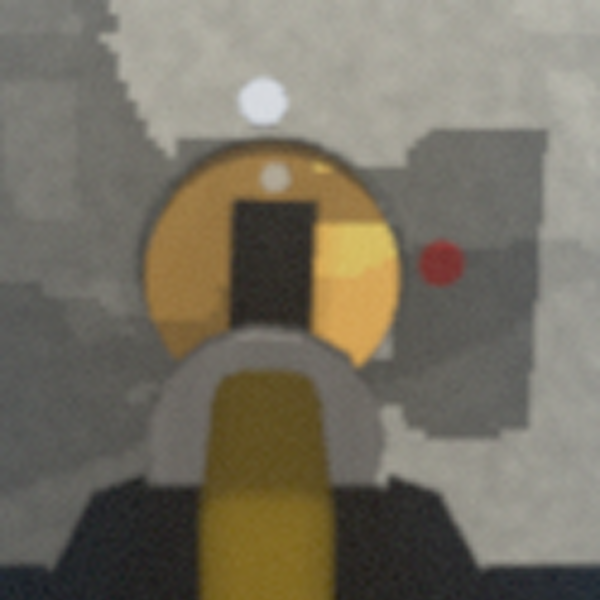

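Run:
```python
from h import *
from scipy.optimize import least_squares
cp=pose('wrist');s=get_state();p=s['eef_pos'];print(p)
def box(x,y,z,r):
    q=np.array([proj('wrist',(x+r*np.cos(a),y+r*np.sin(a),z),cp) for a in np.linspace(0,2*np.pi,73)])
    q=(q-[125,200])*4.8; return np.array([q[:,1].min(),q[:,1].max(),q[:,0].min()])
for n,obs,z,r in [('cam',[144,402,150],.062,.027),('disc',[150,385,327],.145,.018),('disc',[150,385,327],.148,.018)]:
    f=least_squares(lambda v:box(v[0],v[1],v[2],r)-obs,[p[0],p[1],z]);print(n,'free z',f.x.round(4))
    f=least_squares(lambda v:box(v[0],v[1],z,r)-obs,[p[0],p[1]]);print(n,z,f.x.round(4),f.fun.round(1))
```

```text
[0.52429672 0.35598116 0.1859348 ]
cam free z [0.5258 0.3586 0.066 ]
cam 0.062 [0.5258 0.3579] [ 1.9 -1.9 -0.1]
disc free z [0.5243 0.3539 0.1443]
disc 0.145 [0.5243 0.3541] [-0.4  0.4  0. ]
disc free z [0.5243 0.3539 0.1443]
disc 0.148 [0.5243 0.355 ] [-2.3  2.3  0.1]
```

```bash
python3 -m handwheel '{"dp":[[1.5,3,-10],[1.5,3,-30],[1.5,3,-50],[1.5,3,-60],[1.5,3,-62],[1.5,3,-62]],"rotation":[[0,0,-0.2],[0,0,-0.2],[0,0,-0.2],[0,0,-0.2],[0,0,-0.2],[0,0,-0.2]],"grip":[10,10,10,10,10,10]}'
python3 - <<'E'
from h import *
cp=pose('wrist');im=get_image('wrist');print(get_state()['eef_pos'])
b=get_image('side')
o=np.zeros((600,800,3),np.uint8)
o[:600,:455]=cv2.resize(im[125:290,200:325],(455,600),interpolation=cv2.INTER_CUBIC)
o[:400,465:785]=cv2.resize(b[100:200,190:270],(320,400),interpolation=cv2.INTER_CUBIC)
save('m2',o)
E
```

```text
t: 7.2
eef_pos: [0.5261, 0.3589, 0.1245]
eef_rot: [0.507, 0.493, -0.506, 0.494]
force: [-0.2, 0.3, -0.9]
gripper_width: 0.0133
[0.52626087 0.35901074 0.12492538]
```

View pics/m2.png

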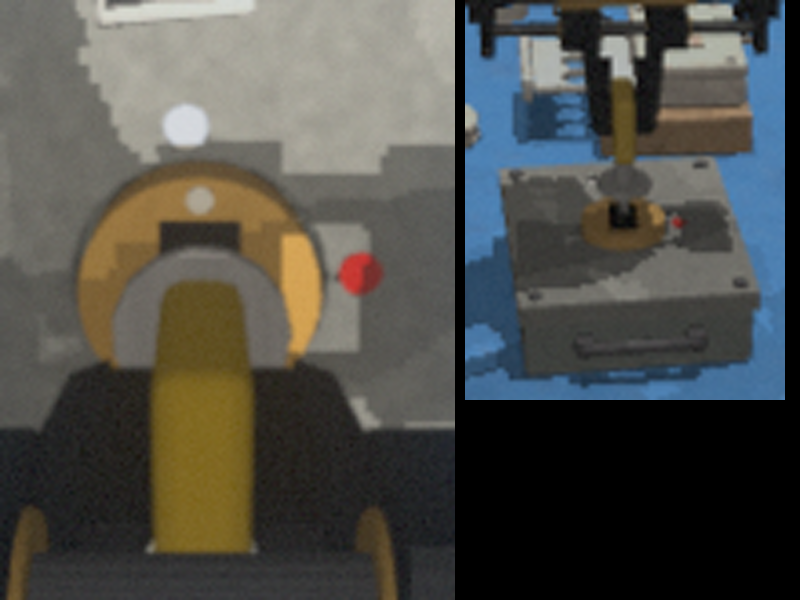

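The wrist crop shows the shoulder disc centred over the slot (disc column ~203, slot ~200, dot (200,200)). Continue down.

```bash
python3 -m handwheel '{"dp":[[0,0,-4],[0,0,-8],[0,0,-12],[0,0,-16],[0,0,-19],[0,0,-21],[0,0,-21]],"rotation":[[0,0,0],[0,0,0],[0,0,0],[0,0,0],[0,0,0],[0,0,0],[0,0,0]],"grip":[10,10,10,10,10,10,10]}'
```

```text
t: 8.0
eef_pos: [0.5263, 0.3591, 0.104]
eef_rot: [0.507, 0.493, -0.506, 0.494]
force: [0.5, -0.5, -1.0]
gripper_width: 0.0141
```

Inserted: the TCP is at 0.104, the computed seated height, with almost no force. Now turn clockwise.

```bash
python3 -m handwheel '{"dp":[[0,0,0],[0.1,-0.2,0],[0.2,-0.3,0],[0.4,-0.5,0],[0.5,-0.7,0],[0.6,-0.9,0],[0.8,-1,0],[0.8,-1,0]],"rotation":[[0,0,-0.8],[0,0,-1.6],[0,0,-2.4],[0,0,-3.2],[0,0,-4],[0,0,-4.8],[0,0,-5.6],[0,0,-6]],"grip":[10,10,10,10,10,10,10,10]}'
python3 -c "
from h import *
s=get_state();print(s['force'],s['wrist_torque'],np.degrees(np.arctan2(*R.from_quat(s['eef_rot']).as_matrix()[:2,1][::-1])),s['joints'])"
```

```text
t: 8.8
eef_pos: [0.5268, 0.3587, 0.104]
eef_rot: [0.664, 0.243, -0.663, 0.244]
force: [-1.7, 1.4, -0.9]
gripper_width: 0.0135
[-1.67743309  1.39533865 -0.90538681] [0.46067709 0.3871059  0.10927617] -49.68707812812533 [ 0.41489904  0.67893284  1.29259886 -0.00175515  1.16910758  1.28278718]
```

```bash
python3 -m handwheel '{"dp":[[0,0,0],[0.1,-0.1,0],[0.2,-0.3,0],[0.4,-0.5,0],[0.5,-0.7,0],[0.6,-0.9,0],[0.6,-1,0],[0.6,-1,0],[0.6,-1,0]],"rotation":[[0,0,-0.8],[0,0,-1.6],[0,0,-2.4],[0,0,-3.2],[0,0,-4],[0,0,-4.8],[0,0,-5.6],[0,0,-6.4],[0,0,-6.5]],"grip":[10,10,10,10,10,10,10,10,10]}'
python3 - <<'E'
from h import *
s=get_state();print(s['force'],s['wrist_torque'],np.degrees(np.arctan2(*R.from_quat(s['eef_rot']).as_matrix()[:2,1][::-1])),s['joints'])
im=get_image('wrist');b=get_image('side')
o=np.zeros((600,800,3),np.uint8)
o[:600,:455]=cv2.resize(im[125:290,200:325],(455,600),interpolation=cv2.INTER_CUBIC)
o[:400,465:785]=cv2.resize(b[100:200,190:270],(320,400),interpolation=cv2.INTER_CUBIC)
save('m3',o)
E
```

```text
t: 9.7
eef_pos: [0.5273, 0.3577, 0.104]
eef_rot: [0.703, -0.073, -0.703, -0.072]
force: [-0.9, -0.2, -0.5]
gripper_width: 0.014
[-0.85487935 -0.18987917 -0.48978935] [-0.01724359  0.2856416   0.06118541] -101.76363334067659 [ 4.13152918e-01  6.79607107e-01  1.29133166e+00 -1.90362702e-03
  1.17147924e+00  2.19000388e+00]
```

View pics/m3.png

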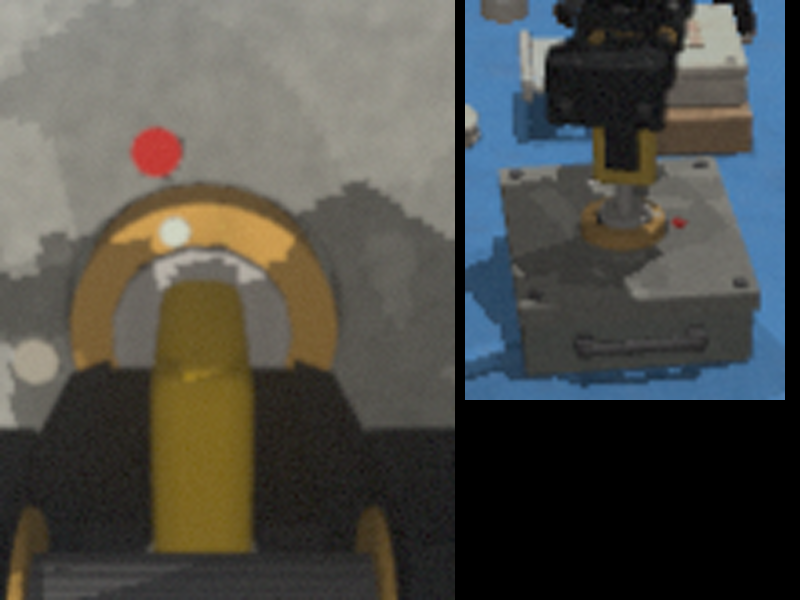

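The dot (175,232) is nearly radial with the red mark (157,152), a few degrees short. Turn a little more until the stop shows in the torque.

```bash
python3 -m handwheel '{"dp":[[0,0,0],[0,0,0],[0,0,0],[0,0,0],[0,0,0]],"rotation":[[0,0,-0.3],[0,0,-0.6],[0,0,-0.9],[0,0,-1],[0,0,-1]],"grip":[10,10,10,10,10]}'
python3 - <<'E'
from h import *
s=get_state();print(s['force'],s['wrist_torque'],np.degrees(np.arctan2(*R.from_quat(s['eef_rot']).as_matrix()[:2,1][::-1])),s['joints'][5])
cp=pose('wrist');im=get_image('wrist');hsv=cv2.cvtColor(im,cv2.COLOR_RGB2HSV)
save('m4',cv2.resize(im[125:260,200:325],None,fx=4,fy=4,interpolation=cv2.INTER_CUBIC))
E
```

```text
t: 10.3
eef_pos: [0.5273, 0.3577, 0.104]
eef_rot: [0.697, -0.12, -0.697, -0.119]
force: [-0.7, 0.2, -2.1]
gripper_width: 0.0139
[-0.66237104  0.17342551 -2.08742107] [0.0512064  0.12868688 0.5782785 ] -109.41277570004084 2.3235758792177807
```

View pics/m4.png

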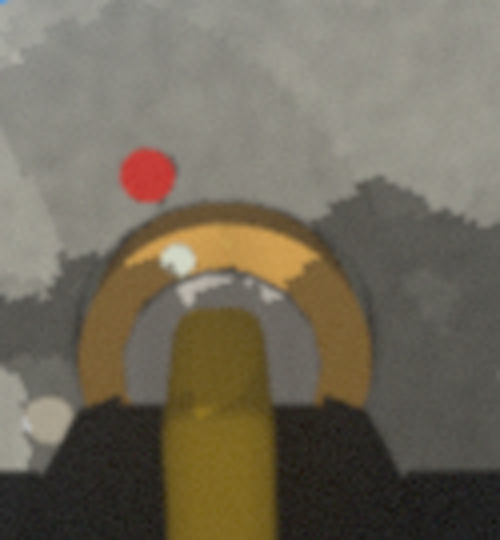

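Torque 0.58 N m marks the hard stop, with the dot at the red mark. Unload, release and retreat.

```bash
python3 -m handwheel '{"dp":[[0,0,0],[0,0,0],[0,0,0],[0,0,0],[0,0,0],[0,0,0],[0,0,0]],"rotation":[[0,0,0.4],[0,0,0.6],[0,0,0.6],[0,0,0.6],[0,0,0.6],[0,0,0.6],[0,0,0.6]],"grip":[10,10,45,45,45,45,45]}'
python3 -m handwheel '{"dp":[[0,0,5],[0,0,20],[0,0,50],[0,0,80],[0,0,120],[-30,-20,130],[-70,-50,130],[-110,-80,130],[-110,-80,130]],"rotation":[[0,0,0],[0,0,0],[0,0,0],[0,0,0],[0,0,0],[0,0,0],[0,0,0],[0,0,0],[0,0,0]],"grip":[45,45,45,45,45,45,45,45,45]}'
python3 - <<'E'
from h import *
im=get_image('wrist');b=get_image('side');c=get_image('top')
print([(d['pixel'],d['p']) for d in look_for('black_key_handle','top')],[(d['pixel'],d['p']) for d in look_for('yellow_key_handle','top')])
o=np.zeros((600,800,3),np.uint8)
o[:300,:400]=cv2.resize(im,(400,300))
o[:400,410:730]=cv2.resize(b[120:220,190:270],(320,400),interpolation=cv2.INTER_CUBIC)
o[310:600,:387]=cv2.resize(c[150:240,130:250],(387,290),interpolation=cv2.INTER_CUBIC)
o[410:590,410:690]=cv2.resize(c[170:240,270:370],(280,180))
save('m5',o)
E
```

```text
t: 11.05
eef_pos: [0.5274, 0.3577, 0.1041]
eef_rot: [0.701, -0.091, -0.701, -0.089]
force: [0.7, 0.1, -0.3]
gripper_width: 0.0451
t: 11.95
eef_pos: [0.4123, 0.2753, 0.2335]
eef_rot: [-0.7, 0.092, 0.703, 0.089]
force: [0.5, -0.3, -0.5]
gripper_width: 0.0446
[([220.5, 310.4], 0.54)] [([174.9, 335.9], 0.73), ([206.4, 174.7], 0.56)]
```

View pics/m5.png

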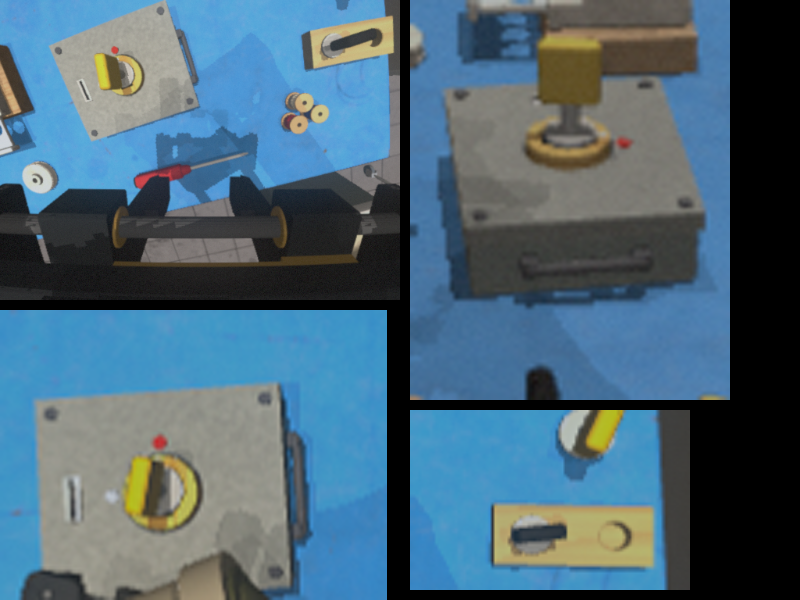

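```bash
python3 -c "
from bench import *
print(close_job())"
```

```text
the job is handed in; nothing more can be done
None
```

I took the smaller yellow key from the stand, put its blade fully into the cam slot and turned the cam clockwise to its stop. I then let go, backed the arm away and handed the job in at about 12 s. No verdict came back.

- **Insertion:** the tool stopped at 104 mm, the height I had worked out for a fully seated key, with about 1 N of force.
- **Turn:** the wrist torque jumped from 0.06 to 0.58 N m at the end, which I took as the hard stop. The dot lined up with the red mark to within about 3 degrees in the wrist camera image.
- **Final pictures:** the yellow key stands upright with its shoulder on the cam. The black key is still in its stand, and the gripper is clear of everything.
- **Less certain:** after release the key's handle hid the white dot, so the locked position rests on the torque and the pictures taken before letting go. Camera estimates of the cam centre differed by about 3–4 mm along y, which the slot's bevel took up. The black key's detected pixel moved about 5 pixels between the first and last top pictures. I put this down to detector error, as it looks undisturbed in the image.

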